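# Pack the veneer-laying kit into its caddy

## Task

Pack the veneer-laying kit into the plywood caddy: the round jar standing in the wider round pocket, the knobbed brass weight standing in the smaller round pocket, the cork block flat in the oblong pocket, and the flat brush lying flat in the long lane, wholly inside it. Set each one down rather than dropping it, and leave the square jar and the round-headed brush where they are.

Things in the scene. Friction and masses are not known exactly. Their poses are not given: they have to be found in the camera images.
- caddy: Low fixed plywood tray, 204 (x) x 292 (y) mm. Its +x side is one open brush lane, 92 mm wide (x), 280 mm long (y); its -x side holds three foam inserts in a row along y (centres at x = -99, y = -93, 0, 93 mm). Origin: bench level under the middle of the lane. Heights above bench: lane floor 12 mm, long walls and foam tops 20 mm (so the lane is 8 mm deep), end walls 28 mm.
- wide_round_pocket: Insert with the larger round pocket, 72 mm in diameter and 8 mm deep, at its centre; for the round jar. Grey foam, 92 x 92 x 14 mm, fixed in one of the caddy's three bays (which one varies). Origin: centre of its underside, 6 mm above the bench; axes as the caddy's. Pocket floor 6 mm, top face 14 mm above the origin.
- small_round_pocket: Insert with the smaller round pocket, 58 mm in diameter and 8 mm deep, at its centre; for the brass weight. Grey foam, 92 x 92 x 14 mm, fixed in one of the caddy's three bays (which one varies). Origin: centre of its underside, 6 mm above the bench; axes as the caddy's. Pocket floor 6 mm, top face 14 mm above the origin.
- oblong_pocket: Insert with an oblong pocket, 59 mm (x) x 84 mm (y) and 8 mm deep, at its centre; for the cork block. Grey foam, 92 x 92 x 14 mm, fixed in one of the caddy's three bays (which one varies). Origin: centre of its underside, 6 mm above the bench; axes as the caddy's. Pocket floor 6 mm, top face 14 mm above the origin.
- round_jar: Squat amber glass jar with a round body, 58 mm in diameter up to 34 mm, and a white screw lid 46 mm in diameter; 52 mm high in all, 0.16 kg. Standing. Origin: centre of its underside, z up.
- brass_weight: Plain brass weight: cylinder 44 mm in diameter and 30 mm high with a small knob (20 mm in diameter, 36 to 49 mm up) on top; 0.4 kg. Standing. Origin: centre of its underside, z up.
- cork_block: Plain cork block, 45 mm (x) x 70 mm (y) x 36 mm high, edges slightly rounded, 45 g. Origin: centre of its underside, z up.
- flat_brush: Flat glue brush lying flat, 154 mm long along its y and 14 mm thick: wooden handle 26 mm wide (x) from y = -77 to +1 mm, shoulder, then from y = +11 mm a steel ferrule and wide flat bristles, 50 mm wide, to +77 mm. Origin: middle of its underside, z up. 55 g, balanced near the origin; grip the handle across x at about y = -12 mm.
- square_jar: Look-alike that stays: the same amber glass and white lid as the round jar, but a square body 56 x 56 mm, 36 mm high, 52 mm with the lid. Origin: centre of its underside, z up.
- round_brush: Look-alike that stays: the same wooden handle, length and thickness as the flat brush, but a narrow round ferrule and pointed round bristles 15 mm in diameter. Lying flat. Origin: middle of its underside; bristles towards +y.
Things that resemble listed ones, but are neither listed nor needed, are in the scene too. Leave any green or purple look-alike of the cork_block alone.

How it is judged:
By the outcome, as a careful person would: the job done as asked, in the order asked, and still so for the second after the job is handed in, with the robot touching nothing.
It also fails if it takes over 112 s, if anything falls off the work surface, if the arm or the gripper's body presses on something with over 40 N, if the wrist force passes 120 N, or if a joint passes its speed limit or range.

## Robot

A 6-joint arm with a two-finger parallel gripper is mounted at the origin on the work surface. World frame = base frame: x ahead of the robot, y to its left, z up, the work surface at z = 0. Lengths are in m, angles in rad, forces in N, time in s.
With the tool pointing down it reaches from about 0.3 to 0.775 m from the base axis. Payload 14.6 kg.
Tool frame: the origin (TCP) lies midway between the tips of the shut fingers; the grasp point (between the pads) lies 19 mm behind it (ctrl.pinch_z is the distance from the TCP to the grasp point, in m); z points along the fingers, y is the line along which they close (so a half turn about z gives the same grasp; the last joint's range is limited). The gripper opens to 94 mm and grips with 3 to 60 N. Pads are 16 mm wide; open, the fingers measure 119 mm over their backs; the gripper's body (75 mm by 177 mm) begins 78 mm behind the grasp point.
Start: joints at [-1.209, 0.3, 1.521, -0, 1.321, -0.067], TCP at [0.229, -0.5, 0.205] pointing down, gripper open.
Joint ranges: [-3.03, 3.03], [-0.79, 2.21], [0.23, 2.52], [-1.04, 4.18], [0, 3.07], [-2.55, 2.55]. Speed limits (rad/s): [2.22, 2.22, 2.57, 3.14, 3.14, 3.14].

## Interface

Orientations are given as [roll, pitch, yaw] about the fixed x, y, z axes, in that order (R = Rz(yaw) Ry(pitch) Rx(roll)).
In Python, from station import ctrl gives the robot as it stands.
- The arm moves only by the tool jog_arm, never from a script. Its argument "motion" is a list of rows, each a list of 7 numbers: the shift along the tool's x, y, z in m, then the turn, a rotation vector about the tool's x, y, z in rad, then the opening, from -1 (shut) to 1 (fully open). In form: [[tx, ty, tz, rx, ry, rz, gripper], ...]. A call has 1 to 5 rows; each row shifts and turns the commanded pose from where the row before left it, along the tool's axes as they then stand; what a row does not reach is not made up. A row lasts 1/10 s, in which the tool goes at most 50 mm and 8.59 degrees, less where a joint would pass 70% of its speed; a pose out of reach is approached as far as the arm can. A call is refused whole if a number of a shift passes 0.05 or a number of a turn 0.15, either way. A call with a gripper value outside its range is refused whole. The fingers move at their own pace and stop on an object; "squeeze" is the grip in N (left out, the last holds). Time passes only in rows, so rows that do not move let the fingers close. It gives the time, the measured TCP pose, the force, the opening and the grip force at its end, in the units of the state.
- ctrl.get_obs(): the state, without advancing time (a new reading comes with each control period).
- ctrl.camera(name): name is "scene" or "side" or "wrist"; returns the picture (384x512x3 uint8, red, green, blue); there is no depth.
- ctrl.camera_model(name): a dict with "intrinsics" (3x3 intrinsics, pixels), "rvec" (rotation vector, rad) and "tvec" (3), from world to camera coordinates, as OpenCV has them. Camera axes: x right, y down, z forward; pixel columns grow to the right and rows downward; lengths in m; the calibration is good to about 2 mm. The wrist camera is an equidistant fisheye: a pixel r from the principal point sees the ray r / f radians off the axis. A picture is of the moment at which its call begins: read the wrist's pose just before it. camera_model takes no time and is no camera call; for the wrist camera it gives the pose at the moment of the call.
- ctrl.hand_in(): hands the job in; it is judged then, once.
The state is a dict: "time_s": time; "qpos": joint angles; "joint_vel": joint speeds; "tau": joint torques, N m; "ee_pos": TCP position; "eef_rot": TCP orientation; "force": force on the tool from outside, world axes, zero at the start; "moment": the same for the moment, N m; "grip_width": finger opening in m; "grip_force": force on a finger pad.
Only numpy, scipy, OpenCV 4.12 (cv2) and the standard library are available. Lean on these libraries where they do the work, as an engineer would, in place of code of your own. Each camera call takes 0.05 s, during which the arm holds its last target. There are 200 camera calls.

## Working session

There is one attempt and no reset: what is moved stays moved. The work goes in short steps, Python scripts to look and compute and a tool call to move; the robot and the scene stay as the last step left them, time stands still between calls to the robot, and variables do not carry over. Pictures are saved under pics/ and viewed, at most 14 in all, crops included, and the job is handed in when it is done.

Besides the shell and the picture viewer there is one more tool, called after ">>>" as name([rows], argument=value, ...), one row to a line, values as JSON. jog_arm: Moves the arm, as the interface text tells. Its arguments: {"type":"object","properties":{"motion":{"type":"array"},"squeeze":{"type":"number"}},"required":["motion"]}

```bash
ls; mkdir -p pics; python3 - <<'E'
from station import ctrl
import cv2,numpy as np
for n in("scene","side"):
    cv2.imwrite(f"pics/{n}0.png",ctrl.camera(n)[:,:,::-1])
    m=ctrl.camera_model(n); print(n,m)
o=ctrl.get_obs();print(o, ctrl.pinch_z)
a=cv2.imread("pics/scene0.png");b=cv2.imread("pics/side0.png")
cv2.imwrite("pics/s0.png",cv2.resize(a,(800,600),interpolation=cv2.INTER_CUBIC))
cv2.imwrite("pics/d0.png",cv2.resize(b,(800,600),interpolation=cv2.INTER_CUBIC))
E
```

```text
pics
scene {'intrinsics': array([[442.63550624,   0.        , 250.08079604],
       [  0.        , 442.63550624, 186.58780396],
       [  0.        ,   0.        ,   1.        ]]), 'rvec': array([ 2.27205808,  1.32310696, -0.39831126]), 'tvec': array([-0.20558939, -0.3515324 ,  1.31226673])}
side {'intrinsics': array([[407.50293603,   0.        , 251.71211419],
       [  0.        , 407.50293603, 191.4320667 ],
       [  0.        ,   0.        ,   1.        ]]), 'rvec': array([ 0.23506422, -2.80303534,  1.25136275]), 'tvec': array([0.44380765, 0.11084756, 0.88070454])}
{'time_s': 0.1, 'qpos': array([-1.20858360e+00,  3.00451947e-01,  1.52152275e+00,  2.38931330e-05,
        1.32067683e+00, -6.66096615e-02]), 'joint_vel': array([-0.00139835, -0.0012221 , -0.00035685,  0.00177929,  0.00069171,
       -0.00060065]), 'tau': array([ 9.81428857e-04, -5.32649016e+01, -3.53285229e+01,  7.09335739e-02,
        2.35088967e-02, -6.43217754e-05]), 'ee_pos': array([ 0.228606  , -0.49998453,  0.2049215 ]), 'eef_rot': array([-3.14053767e+00, -9.35710826e-05,  4.28816412e-01]), 'force': array([-0.96621717,  0.56846725, -0.28095156]), 'moment': array([ 0.02591404, -0.0365394 ,  0.02114567]), 'grip_force': 0.0, 'grip_width': 0.09396003845133437} 0.0188
```

View pics/s0.png

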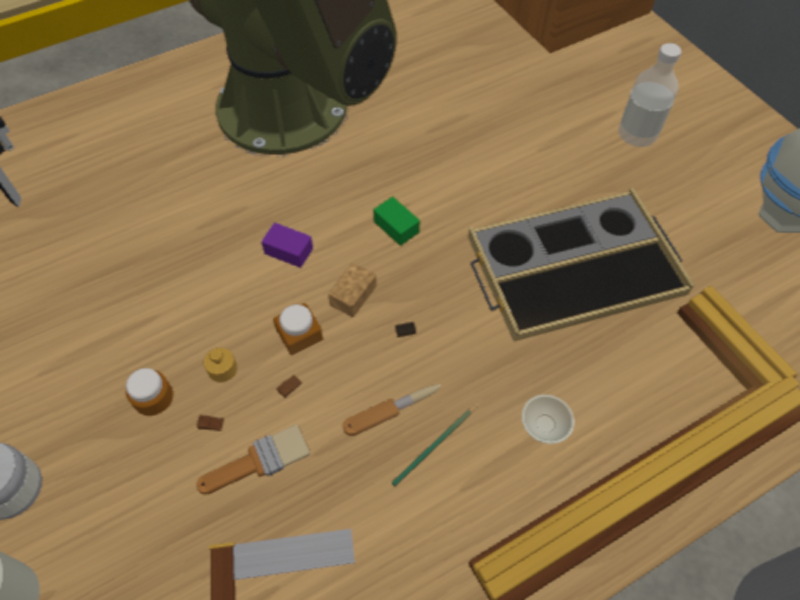

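View pics/d0.png

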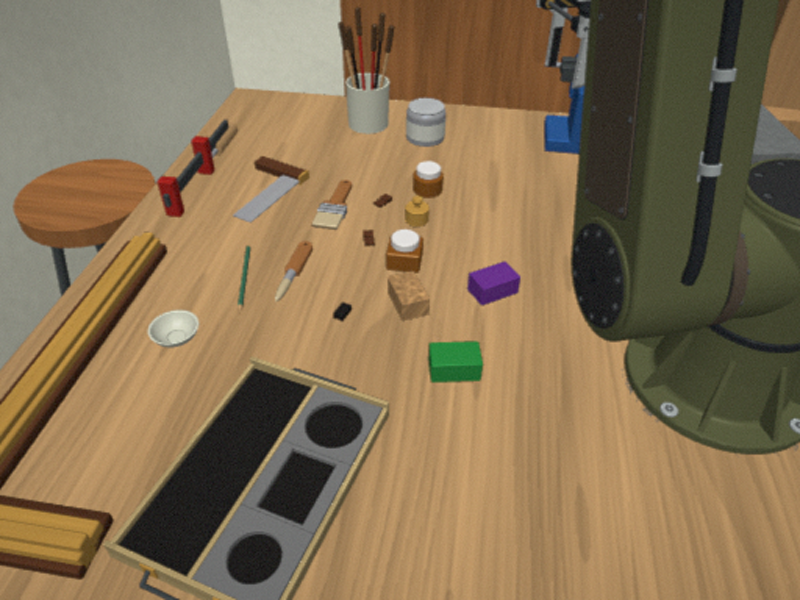

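The scene view (800x600) shows the round jar at (148,388), weight (220,362), square jar (297,325), cork (353,290), flat brush (255,458) and round brush (390,408). In the caddy, the wide pocket is at (511,249), the oblong at (565,235), the small pocket at (617,221) and the lane at (595,285). The side view agrees.

```bash
cat > h.py <<'E'
import cv2,numpy as np
from station import ctrl
def model(n):
    m=ctrl.camera_model(n); R=cv2.Rodrigues(np.array(m["rvec"]))[0]; return np.array(m["intrinsics"]),R,np.array(m["tvec"]).ravel()
def rays(n,px,m=None):
    K,R,t=m or model(n); px=np.atleast_2d(np.float64(px))
    d=(np.c_[px,np.ones(len(px))]@np.linalg.inv(K).T)
    if n=="wrist":
        xy=d[:,:2]; r=np.linalg.norm(xy,axis=1,keepdims=True)+1e-12
        d=np.c_[xy/r*np.sin(r),np.cos(r)]
    return -R.T@t, d@R
def plane(n,px,z,m=None):
    c,d=rays(n,px,m); return c+d*((z-c[2])/d[:,2:])
def tri(p1,p2):
    A=[];b=[]
    for n,p in(("scene",p1),("side",p2)):
        c,d=rays(n,p); d=d[0]/np.linalg.norm(d[0]); P=np.eye(3)-np.outer(d,d); A.append(P);b.append(P@c)
    A=np.vstack(A);b=np.hstack(b); x,r,_,_=np.linalg.lstsq(A,b,rcond=None); return x,np.sqrt(r)
def comps(mask,amin=30):
    n,l,s,c=cv2.connectedComponentsWithStats(mask.astype(np.uint8)); return [(l==i,s[i],c[i]) for i in range(1,n) if s[i,4]>=amin]
def at(mask,seed):
    l=cv2.connectedComponents(mask.astype(np.uint8))[1]; ys,xs=np.nonzero(l); k=np.argmin((xs-seed[0])**2+(ys-seed[1])**2)
    return l==l[ys[k],xs[k]]
def cen(m): ys,xs=np.nonzero(m); return np.array([xs.mean(),ys.mean()])
def cont(m): return max(cv2.findContours(m.astype(np.uint8),0,cv2.CHAIN_APPROX_NONE)[0],key=len)[:,0].astype(float)
E
python3 - <<'E'
from h import *
np.set_printoptions(precision=4,suppress=True)
S=512/800
seeds={"scene":dict(wide=(511,249),obl=(565,235),small=(617,221),lane=(595,285),lid=(145,382),sqlid=(297,318),weight=(220,365),cork=(353,290),handle=(230,475)),
"side":dict(wide=(333,425),obl=(297,487),small=(254,557),lane=(220,470),lid=(429,170),sqlid=(405,240),weight=(417,213),cork=(408,295),handle=(341,193))}
C={}
for n in seeds:
    im=cv2.imread(f"pics/{n}0.png"); hsv=cv2.cvtColor(im,cv2.COLOR_BGR2HSV); H,Sa,V=[hsv[...,i].astype(int) for i in range(3)]
    for k,s in seeds[n].items():
        p=(s[0]*S,s[1]*S); x,y=int(p[0]),int(p[1])
        if k in("wide","obl","small","lane"): m=V<70; z=.020
        elif "lid" in k: m=(Sa<45)&(V>165); z=.052
        else:
            h=hsv[y-1:y+2,x-1:x+2].reshape(-1,3).mean(0); print(n,k,h)
            m=(abs(H-h[0])<7)&(Sa>110 if k!="cork" else Sa>0)&(V>40); z=dict(weight=.02,cork=.036,handle=.014)[k]
        m=at(m,p); c=cen(m); C[n,k]=c; e=cont(m); 
        P=plane(n,e,z)
        (q,sz,a)=cv2.minAreaRect((P[:,:2]*1000).astype(np.float32))
        print(n,k,"area",m.sum(),"px",c,"plane",plane(n,c,z)[0,:2],"rect",np.round(q,1),np.round(sz,1),round(a,1))
for k in seeds["scene"]: print(k,tri(C["scene",k],C["side",k]))
E
```

```text
scene wide area 495 px [326.5475 158.6768] plane [0.4992 0.1739] rect [498.3 174.5] [68.  64.7] 60.1
scene obl area 586 px [360.6485 150.2048] plane [0.5201 0.2635] rect [519.5 264.2] [81.2 56.8] 76.7
scene small area 295 px [394.5898 141.8475] plane [0.5417 0.3547] rect [541.7 354.3] [54.5 51.7] 60.1
scene lane area 3402 px [376.9677 182.2334] plane [0.6172 0.239 ] rect [616.8 242.3] [270.4  86.8] 76.8
scene lid area 301 px [ 91.0831 244.5382] plane [ 0.4532 -0.4102] rect [ 452.9 -410.1] [44.  39.9] 60.3
scene sqlid area 254 px [188.9252 202.9764] plane [ 0.4638 -0.1837] rect [ 463.6 -183.5] [40.9 42.6] 64.2
scene weight [ 19.8889 165.7778 150.7778]
scene weight area 141021 px [238.9388 198.9018] plane [ 0.4933 -0.0719] rect [381.2  98.3] [1367.8 1149.9] 77.6
scene cork [ 17.     126.3333 150.3333]
scene cork area 160165 px [250.5764 204.2168] plane [ 0.5277 -0.0596] rect [349.   16.9] [1471.5 1146.2] 60.5
scene handle [ 15.     162.3333 143.5556]
scene handle area 148558 px [247.4411 205.6398] plane [ 0.5162 -0.0618] rect [395.8  96.9] [1377.  1195.5] 77.6
side wide area 787 px [21
[... 856 characters left out ...]
511.8] [1174.  1852.9] 8.9
side handle [ 14.     157.1111 153.1111]
side handle area 109742 px [241.128  224.0178] plane [0.4675 0.0372] rect [ 649.9 -546.6] [1198.8 1905.2] 9.8
wide (array([0.4972, 0.1762, 0.0159]), array([0.0003]))
obl (array([0.5185, 0.2672, 0.015 ]), array([0.0014]))
small (array([0.5398, 0.3578, 0.0158]), array([0.0002]))
lane (array([0.6175, 0.2536, 0.0038]), array([0.0118]))
lid (array([ 0.4519, -0.4104,  0.0488]), array([0.0007]))
sqlid (array([ 0.4622, -0.183 ,  0.0487]), array([0.0006]))
weight (array([ 0.463 , -0.045 , -0.0616]), array([0.0199]))
cork (array([ 0.4832, -0.0309, -0.0603]), array([0.0068]))
handle (array([ 0.4794, -0.0391, -0.065 ]), array([0.0052]))
```

The pockets triangulate to the given 93 mm spacing, with caddy yaw about -13.2°, and the lane centre agrees. I'll hover centrally and look with the wrist camera.

>>> jog_arm([
  [0.02, 0, -0.01, 0, 0, 0, 1],
  [0.04, -0.005, -0.012, 0, 0, 0, 1],
  [0.04, -0.005, -0.012, 0, 0, 0, 1],
  [0.04, -0.005, -0.012, 0, 0, 0, 1],
  [0.04, -0.005, -0.012, 0, 0, 0, 1],
])

```text
time_s: 0.6
ee_pos: [0.3852, -0.4061, 0.2637]
eef_rot: [-3.141, 0.0, 0.429]
force: [0.3, -0.5, -0.1]
grip_width: 0.094
grip_force: 0.0
```

>>> jog_arm([
  [0.04, -0.005, -0.012, 0, 0, 0, 1],
  [0.04, -0.005, -0.012, 0, 0, 0, 1],
  [0.04, -0.005, -0.012, 0, 0, 0, 1],
  [0.02, -0.005, 0, 0, 0, 0, 1],
  [0, 0, 0, 0, 0, 0, 1],
])

```text
time_s: 1.1
ee_pos: [0.5047, -0.329, 0.2989]
eef_rot: [-3.141, 0.0, 0.432]
force: [0.5, 0.1, 0.1]
grip_width: 0.0941
grip_force: 0.0
```

```bash
python3 - <<'E'
from h import *
np.set_printoptions(precision=4,suppress=True)
K,R,t=model("wrist"); im=ctrl.camera("wrist")[:,:,::-1]; np.savez("w1.npz",K=K,R=R,t=t)
cv2.imwrite("pics/w1.png",im); cv2.imwrite("pics/w1b.png",cv2.resize(im,(800,600),interpolation=cv2.INTER_CUBIC))
o=ctrl.get_obs();print(o["ee_pos"],o["eef_rot"],o["time_s"],K[0,0],K[0,2],K[1,2],-R.T@t)
S=.64
for k,a,b in(("knob",(217,353),(417,202)),("corkTopC",(355,283),(410,288)),("handle end",(201,487),(347,184)),("bristle mid",(297,442),(330,222))):
    x,r=tri(np.array(a)*S,np.array(b)*S); print(k,x,r)
E
```

```text
[ 0.5035 -0.3301  0.2988] [-3.1406  0.0006  0.4306] 1.15 297.3186396354542 254.7661454708058 197.38175305794735 [ 0.5668 -0.2996  0.4794]
knob [ 0.4575 -0.3038  0.0427] [0.0011]
corkTopC [ 0.4402 -0.0773  0.0341] [0.0047]
handle end [ 0.6093 -0.3979  0.005 ] [0.0022]
bristle mid [ 0.6133 -0.262   0.0067] [0.0071]
```

View pics/w1b.png

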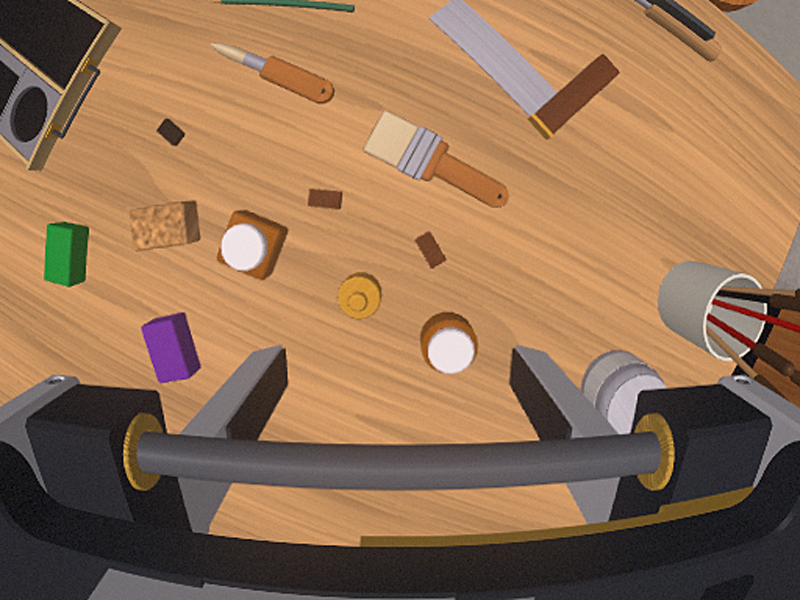

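The wrist view (800 px) shows the jar lid at (451,350), knob at (357,300), cork top corners at (130,207)(186,202)(191,243)(137,250), brush handle end at (505,197) and bristle tip corners at (387,112) and (364,150).

```bash
cat > go.py <<'E'
import sys
from h import *
# go.py x y z yaw : tool-axis shift after turning to yaw
x,y,z,w=map(float,sys.argv[1:5]); o=ctrl.get_obs(); p=o["ee_pos"]; c=o["eef_rot"][2]
def sh(w): 
    d=np.array([x,y,z])-p; return np.round([d[0]*np.cos(w)+d[1]*np.sin(w), d[0]*np.sin(w)-d[1]*np.cos(w), -d[2]],4)
print("rz",round(-((w-c+np.pi)%(2*np.pi)-np.pi),3),"shift at present yaw",sh(c),"after turn",sh(w))
E
python3 - <<'E'
from h import *
np.set_printoptions(precision=4,suppress=True)
f=np.load("w1.npz"); m=(f["K"],f["R"],f["t"]); P=lambda p,z: plane("wrist",np.float64(p)*.64,z,m)[:,:2]
print("jar",P([(451,350)],.052),"sq",P([(243,247)],.052),"knob",P([(357,300)],.049))
c=P([(130,207),(186,202),(191,243),(137,250)],.036); print("cork",c,c.mean(0),np.linalg.norm(np.diff(c,axis=0),axis=1))
d=(c[1]+c[2]-c[0]-c[3]); print("cork long dir deg",np.degrees(np.arctan2(d[1],d[0])))
b=P([(507,198),(387,112),(364,150),(436,178),(447,145)],.010); print("brush",b); tip=b[1:3].mean(0); ax=tip-b[0]; L=np.linalg.norm(ax); u=ax/L
print("len",L,"dir",np.degrees(np.arctan2(u[1],u[0])),"origin",(tip+b[0])/2,"grip",(tip+b[0])/2-.012*u, "width",np.linalg.norm(b[1]-b[2]))
E
python3 go.py .4525 -.4095 .1 .4288
```

```text
jar [[ 0.4546 -0.408 ]] sq [[ 0.4641 -0.1833]] knob [[ 0.4615 -0.3049]]
cork [[ 0.4493 -0.0396]
 [ 0.4787 -0.1031]
 [ 0.4416 -0.1239]
 [ 0.4093 -0.0643]] [ 0.4447 -0.0827] [0.07   0.0425 0.0679]
cork long dir deg -63.40049595070606
brush [[ 0.6132 -0.4004]
 [ 0.6403 -0.2537]
 [ 0.5953 -0.2491]
 [ 0.5995 -0.3263]
 [ 0.6348 -0.3221]]
len 0.14907981680911206 dir 88.24988244555807 origin [ 0.6155 -0.3259] grip [ 0.6151 -0.3379] width 0.04519235550551591
rz 0.002 shift at present yaw [-0.0795  0.0509  0.1988] after turn [-0.0794  0.051   0.1988]
```

>>> jog_arm([
  [-0.0157, 0.0103, 0.04, 0, 0, 0, 1],
  [-0.0157, 0.0103, 0.04, 0, 0, 0, 1],
  [-0.0157, 0.0103, 0.04, 0, 0, 0, 1],
  [-0.0157, 0.0103, 0.04, 0, 0, 0, 1],
  [-0.0157, 0.0103, 0.04, 0, 0, 0, 1],
])

```text
time_s: 1.65
ee_pos: [0.4512, -0.4114, 0.0978]
eef_rot: [-3.141, 0.0, 0.427]
force: [0.2, -0.3, 0.7]
grip_width: 0.0936
grip_force: 0.0
```

>>> jog_arm([
  [0, 0, 0, 0, 0, 0, 1],
  [0, 0, 0.02, 0, 0, 0, 1],
  [0, 0, 0.02, 0, 0, 0, 1],
  [0, 0, 0.02, 0, 0, 0, 1],
  [0, 0, 0, 0, 0, 0, 1],
])

```text
time_s: 2.15
ee_pos: [0.4523, -0.4097, 0.0387]
eef_rot: [-3.139, 0.001, 0.428]
force: [0.6, 0.2, 0.4]
grip_width: 0.0944
grip_force: 0.0
```

```bash
python3 - <<'E'
from h import *
im=ctrl.camera("wrist")[:,:,::-1]; cv2.imwrite("pics/w2.png",im[150:384,100:412])
E
python3 go.py .4535 -.4095 .012 .4288
```

```text
rz -0.0 shift at present yaw [ 0.0008 -0.0005  0.0283] after turn [ 0.0008 -0.0005  0.0283]
```

View pics/w2.png

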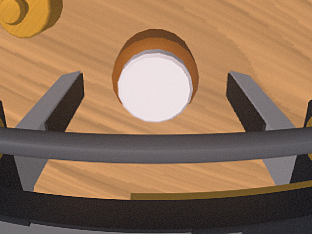

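The jar sits centred between the fingers, at about (155,80) in the crop. I'll descend and grip.

>>> jog_arm([
  [0.001, 0, 0.014, 0, 0, 0, 1],
  [0, 0, 0.013, 0, 0, 0, 1],
  [0, 0, 0, 0, 0, 0, -0.2],
  [0, 0, 0, 0, 0, 0, -0.2],
  [0, 0, 0, 0, 0, 0, -0.2],
], squeeze=25)

```text
time_s: 2.7
ee_pos: [0.4542, -0.41, 0.0129]
eef_rot: [3.141, -0.0, 0.429]
force: [-0.7, 0.4, 0.7]
grip_width: 0.0736
grip_force: 0.0
```

>>> jog_arm([
  [0, 0, 0, 0, 0, 0, -0.2],
  [0, 0, 0, 0, 0, 0, -0.2],
  [0, 0, 0, 0, 0, 0, -0.2],
  [0, 0, 0, 0, 0, 0, -0.2],
  [0, 0, 0, 0, 0, 0, -0.2],
])

```text
time_s: 3.2
ee_pos: [0.4541, -0.4099, 0.0128]
eef_rot: [3.141, -0.0, 0.429]
force: [-1.4, 0.7, 4.7]
grip_width: 0.0577
grip_force: 25.0
```

>>> jog_arm([
  [0, 0, -0.02, 0, 0, 0, -0.2],
  [0, 0, -0.04, 0, 0, 0, -0.2],
  [0, 0, -0.04, 0, 0, 0, -0.2],
  [0, 0, -0.04, 0, 0, 0, -0.2],
  [0, 0, 0, 0, 0, 0, -0.2],
])

```text
time_s: 3.7
ee_pos: [0.4554, -0.4113, 0.158]
eef_rot: [3.134, -0.003, 0.429]
force: [0.6, -1.1, -2.9]
grip_width: 0.0573
grip_force: 25.0
```

>>> jog_arm([
  [0.0189, -0.0343, 0, 0, 0, 0, -0.2],
  [0.0189, -0.0343, 0, 0, 0, 0, -0.2],
  [0.0189, -0.0343, 0, 0, 0, 0, -0.2],
  [0.0189, -0.0343, 0, 0, 0, 0, -0.2],
  [0.0189, -0.0343, 0, 0, 0, 0, -0.2],
])

```text
time_s: 4.2
ee_pos: [0.4681, -0.2129, 0.1513]
eef_rot: [-3.14, 0.001, 0.429]
force: [1.3, -0.2, -2.7]
grip_width: 0.0573
grip_force: 25.0
```

>>> jog_arm([
  [0.0189, -0.0343, 0, 0, 0, 0, -0.2],
  [0.0189, -0.0343, 0, 0, 0, 0, -0.2],
  [0.0189, -0.0343, 0, 0, 0, 0, -0.2],
  [0.0189, -0.0343, 0, 0, 0, 0, -0.2],
  [0.0189, -0.0343, 0, 0, 0, 0, -0.2],
])

```text
time_s: 4.7
ee_pos: [0.4827, -0.0177, 0.1515]
eef_rot: [-3.141, 0.001, 0.429]
force: [0.8, -0.4, -1.6]
grip_width: 0.0575
grip_force: 25.0
```

>>> jog_arm([
  [0.0189, -0.0343, 0, 0, 0, 0, -0.2],
  [0.0189, -0.0343, 0, 0, 0, 0, -0.2],
  [0.0189, -0.0343, 0, 0, 0, 0, -0.2],
  [0.0189, -0.0343, 0, 0, 0, 0, -0.2],
  [0.0189, -0.0343, 0, 0, 0, 0, -0.2],
])

```text
time_s: 5.2
ee_pos: [0.4974, 0.1775, 0.1514]
eef_rot: [-3.141, 0.001, 0.429]
force: [0.6, -1.3, -1.4]
grip_width: 0.0577
grip_force: 25.0
```

>>> jog_arm([
  [0, 0, 0, 0, 0, -0.13, -0.2],
  [0, 0, 0, 0, 0, -0.13, -0.2],
  [0, 0, 0, 0, 0, -0.13, -0.2],
  [0, 0, 0, 0, 0, -0.13, -0.2],
  [0, 0, 0, 0, 0, -0.13, -0.2],
])

```text
time_s: 5.7
ee_pos: [0.4975, 0.1759, 0.1512]
eef_rot: [-3.14, 0.001, 1.084]
force: [-0.7, -0.1, -2.4]
grip_width: 0.0578
grip_force: 25.0
```

>>> jog_arm([
  [0, 0, 0, 0, 0, -0.13, -0.2],
  [0, 0, 0, 0, 0, -0.13, -0.2],
  [0, 0, 0, 0, 0, 0, -0.2],
  [0, 0, 0, 0, 0, 0, -0.2],
])

```text
time_s: 6.1
ee_pos: [0.4977, 0.1759, 0.1518]
eef_rot: [-3.141, 0.0, 1.335]
force: [1.0, 0.5, -2.1]
grip_width: 0.0579
grip_force: 25.0
```

```bash
python3 - <<'E'
from h import *
np.set_printoptions(precision=4,suppress=True)
K,R,t=model("wrist"); im=ctrl.camera("wrist")[:,:,::-1]; np.savez("w3.npz",K=K,R=R,t=t); cv2.imwrite("pics/w3.png",im)
E
python3 go.py .4978 .1766 .024 1.340
```

```text
rz -0.005 shift at present yaw [ 7.000e-04 -1.000e-04  1.279e-01] after turn [ 7.000e-04 -1.000e-04  1.279e-01]
```

View pics/w3.png

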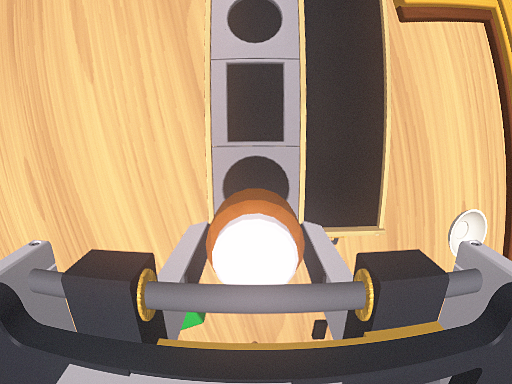

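The wrist view shows the small pocket at (254,20), the oblong at (255,103), and the wide pocket partly hidden behind the jar at (255,185). The column lines up with the jar. I'll check these numbers while descending part-way.

>>> jog_arm([
  [0.0007, 0, 0.03, 0, 0, 0, -0.2],
  [0, 0, 0.03, 0, 0, 0, -0.2],
  [0, 0, 0.03, 0, 0, 0, -0.2],
  [0, 0, 0.015, 0, 0, 0, -0.2],
  [0, 0, 0, 0, 0, 0, -0.2],
])

```text
time_s: 6.65
ee_pos: [0.4969, 0.1763, 0.0453]
eef_rot: [-3.138, 0.002, 1.336]
force: [-0.1, -1.1, -1.2]
grip_width: 0.0575
grip_force: 25.0
```

```bash
python3 - <<'E'
from h import *
np.set_printoptions(precision=4,suppress=True)
f=np.load("w3.npz"); m=(f["K"],f["R"],f["t"])
print(plane("wrist",[(254,20),(255,103),(227,64),(285,63),(285,142),(227,142),(255,185)],.02,m)[:,:2])
E
python3 go.py .4978 .1766 .0255 1.340
```

```text
[[0.5394 0.356 ]
 [0.5188 0.2664]
 [0.5004 0.3143]
 [0.5594 0.3013]
 [0.5398 0.2193]
 [0.4807 0.2336]
 [0.4984 0.1818]]
rz -0.004 shift at present yaw [0.0005 0.0008 0.0198] after turn [0.0005 0.0008 0.0198]
```

>>> jog_arm([
  [0, 0, 0.006, 0, 0, 0, -0.2],
  [0, 0, 0.006, 0, 0, 0, -0.2],
  [0, 0, 0.005, 0, 0, 0, -0.2],
  [0, 0, 0.0025, 0, 0, 0, -0.2],
  [0, 0, 0, 0, 0, 0, -0.2],
])

```text
time_s: 7.15
ee_pos: [0.498, 0.1766, 0.0278]
eef_rot: [-3.141, 0.0, 1.339]
force: [0.2, 0.4, -2.0]
grip_width: 0.0574
grip_force: 25.0
```

>>> jog_arm([
  [0, 0, 0.0005, 0, 0, 0, -0.2],
  [0, 0, 0, 0, 0, 0, -0.2],
])

```text
time_s: 7.35
ee_pos: [0.4982, 0.1767, 0.0276]
eef_rot: [3.141, -0.0, 1.339]
force: [0.1, 0.1, -2.6]
grip_width: 0.0574
grip_force: 25.0
```

>>> jog_arm([
  [0, 0, 0.001, 0, 0, 0, -0.2],
  [0, 0, 0.001, 0, 0, 0, -0.2],
  [0, 0, 0, 0, 0, 0, -0.2],
])

```text
time_s: 7.65
ee_pos: [0.498, 0.1766, 0.0253]
eef_rot: [-3.141, 0.0, 1.339]
force: [0.4, -0.6, -1.8]
grip_width: 0.0578
grip_force: 25.0
```

>>> jog_arm([
  [0, 0, 0.0007, 0, 0, 0, -0.2],
  [0, 0, 0, 0, 0, 0, -0.2],
])

```text
time_s: 7.85
ee_pos: [0.4981, 0.1767, 0.0248]
eef_rot: [3.142, -0.0, 1.339]
force: [-0.2, -0.3, -0.8]
grip_width: 0.0575
grip_force: 25.0
```

>>> jog_arm([
  [0, 0, 0, 0, 0, 0, 0.4],
  [0, 0, 0, 0, 0, 0, 0.7],
  [0, 0, 0, 0, 0, 0, 0.8],
  [0, 0, 0, 0, 0, 0, 0.9],
])

```text
time_s: 8.25
ee_pos: [0.4981, 0.1767, 0.0248]
eef_rot: [3.141, -0.0, 1.339]
force: [0.8, -0.0, 0.5]
grip_width: 0.086
grip_force: 0.0
```

>>> jog_arm([
  [0, 0, -0.02, 0, 0, 0, 1],
  [0, 0, -0.04, 0, 0, 0, 1],
  [0, 0, -0.04, 0, 0, 0, 1],
  [0, 0, -0.03, 0, 0, 0, 1],
  [0, 0, 0, 0, 0, 0, 1],
])

```text
time_s: 8.75
ee_pos: [0.4997, 0.1771, 0.159]
eef_rot: [3.136, -0.003, 1.339]
force: [0.2, -0.5, 0.6]
grip_width: 0.0943
grip_force: 0.0
```

```bash
python3 - <<'E'
from h import *
np.set_printoptions(precision=4,suppress=True)
for n in("scene","side"):
    im=ctrl.camera(n)[:,:,::-1]; cv2.imwrite(f"pics/{n}1.png",im)
    if n=="scene":
        hsv=cv2.cvtColor(im,cv2.COLOR_BGR2HSV); m=at((hsv[...,1]<45)&(hsv[...,2]>165),(327,150)); print(m.sum(),cen(m),plane(n,cen(m),.064))
E
python3 go.py .4595 -.304 .012 1.340
```

```text
206 [328.9223 147.4903] [[0.498  0.1745 0.064 ]]
rz -0.001 shift at present yaw [-0.4766  0.073   0.1428] after turn [-0.4767  0.0724  0.1428]
```

The jar stands in the wide pocket, with its lid at (0.498, 0.175), z=64 mm consistent. Next is the weight.

>>> jog_arm([
  [-0.04, 0.0062, 0, 0, 0, 0, 1],
  [-0.04, 0.0062, 0, 0, 0, 0, 1],
  [-0.04, 0.0062, 0, 0, 0, 0, 1],
  [-0.04, 0.0062, 0, 0, 0, 0, 1],
  [-0.04, 0.0062, 0, 0, 0, 0, 1],
])

```text
time_s: 9.35
ee_pos: [0.4812, -0.0266, 0.1533]
eef_rot: [-3.139, 0.0, 1.339]
force: [0.5, -0.1, 0.8]
grip_width: 0.0938
grip_force: 0.0
```

>>> jog_arm([
  [-0.04, 0.0062, 0, 0, 0, 0, 1],
  [-0.04, 0.0062, 0, 0, 0, 0, 1],
  [-0.04, 0.0062, 0, 0, 0, 0, 1],
  [-0.04, 0.0062, 0, 0, 0, 0, 1],
  [-0.04, 0.0062, 0, 0, 0, 0, 1],
])

```text
time_s: 9.85
ee_pos: [0.4655, -0.2283, 0.1531]
eef_rot: [-3.139, -0.001, 1.339]
force: [-0.8, -0.3, 0.1]
grip_width: 0.0939
grip_force: 0.0
```

>>> jog_arm([
  [-0.04, 0.0062, 0, 0, 0, 0, 1],
  [-0.037, 0.0062, 0, 0, 0, 0, 1],
  [0, 0, 0.03, 0, 0, 0, 1],
  [0, 0, 0.03, 0, 0, 0, 1],
  [0, 0, 0, 0, 0, 0, 1],
])

```text
time_s: 10.35
ee_pos: [0.4585, -0.3033, 0.0898]
eef_rot: [-3.134, -0.004, 1.338]
force: [-0.8, 0.2, -0.2]
grip_width: 0.0937
grip_force: 0.0
```

```bash
python3 - <<'E'
from h import *
np.set_printoptions(precision=4,suppress=True)
mm=model("wrist"); im=ctrl.camera("wrist")[:,:,::-1]; cv2.imwrite("pics/w4.png",im); np.savez("w4.npz",K=mm[0],R=mm[1],t=mm[2])
hsv=cv2.cvtColor(im,cv2.COLOR_BGR2HSV)
E
python3 go.py .4605 -.3045 .012 1.340
```

```text
rz -0.001 shift at present yaw [-0.0004  0.001   0.0805] after turn [-0.0004  0.001   0.0805]
```

View pics/w4.png

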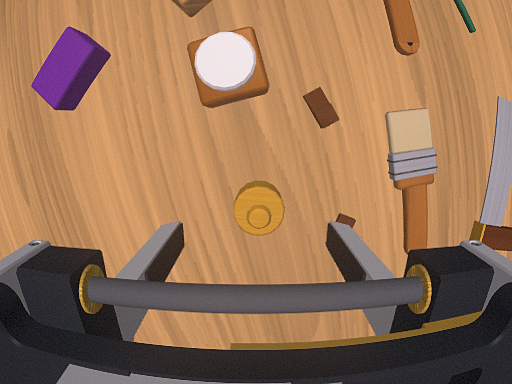

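The knob is at (259,216), centred between the fingers. A small wood chip lies at (345,219), near the right finger.

```bash
python3 - <<'E'
from h import *
np.set_printoptions(precision=4,suppress=True)
f=np.load("w4.npz"); m=(f["K"],f["R"],f["t"])
print("knob",plane("wrist",[(259,216)],.049,m)[:,:2],"disc extents L/R",plane("wrist",[(234,209),(284,209)],.030,m)[:,:2])
c=plane("wrist",[(345,219),(337,213),(355,216)],.005,m)[:,:2];print("chip",c)
d=c-[.4605,-.3045]; w=1.34; print("chip in tool",np.c_[d@[np.cos(w),np.sin(w)],d@[np.sin(w),-np.cos(w)]])
E
```

```text
knob [[ 0.4606 -0.3038]] disc extents L/R [[ 0.4403 -0.2987]
 [ 0.4813 -0.3084]]
chip [[ 0.5378 -0.3397]
 [ 0.5309 -0.3318]
 [ 0.5483 -0.3392]]
chip in tool [[-0.0166  0.0833]
 [-0.0105  0.0747]
 [-0.0137  0.0934]]
```

>>> jog_arm([
  [0, 0.001, 0.025, 0, 0, 0, 1],
  [0, 0, 0.025, 0, 0, 0, 1],
  [0, 0, 0.02, 0, 0, 0, 1],
  [0, 0, 0.0105, 0, 0, 0, 1],
  [0, 0, 0, 0, 0, 0, 0],
], squeeze=50)

```text
time_s: 10.9
ee_pos: [0.4617, -0.3047, 0.0141]
eef_rot: [-3.141, -0.0, 1.339]
force: [-0.7, -0.2, 0.2]
grip_width: 0.0888
grip_force: 0.0
```

>>> jog_arm([
  [0, 0, 0, 0, 0, 0, -0.4],
  [0, 0, 0, 0, 0, 0, -0.4],
  [0, 0, 0, 0, 0, 0, -0.4],
  [0, 0, 0, 0, 0, 0, -0.4],
  [0, 0, 0, 0, 0, 0, -0.4],
])

```text
time_s: 11.4
ee_pos: [0.4619, -0.305, 0.0145]
eef_rot: [3.141, 0.0, 1.339]
force: [0.1, 0.2, -1.0]
grip_width: 0.0496
grip_force: 0.0
```

>>> jog_arm([
  [0, 0, 0, 0, 0, 0, -0.4],
  [0, 0, 0, 0, 0, 0, -0.4],
  [0, 0, 0, 0, 0, 0, -0.4],
  [0, 0, 0, 0, 0, 0, -0.4],
])

```text
time_s: 11.8
ee_pos: [0.4618, -0.3049, 0.0144]
eef_rot: [-3.142, 0.0, 1.339]
force: [-2.6, 2.0, 5.8]
grip_width: 0.0426
grip_force: 50.0
```

>>> jog_arm([
  [0, 0, -0.01, 0, 0, 0, -0.4],
  [0, 0, -0.03, 0, 0, 0, -0.4],
  [0, 0, -0.04, 0, 0, 0, -0.4],
  [0, 0, -0.04, 0, 0, 0, -0.4],
  [0, 0, -0.02, 0, 0, 0, -0.4],
])

```text
time_s: 12.3
ee_pos: [0.4625, -0.3054, 0.1581]
eef_rot: [3.138, 0.002, 1.339]
force: [0.3, -1.0, -3.8]
grip_width: 0.043
grip_force: 50.0
```

>>> jog_arm([
  [0.039, -0.0045, 0, 0, 0, 0, -0.4],
  [0.039, -0.0045, 0, 0, 0, 0, -0.4],
  [0.039, -0.0045, 0, 0, 0, 0, -0.4],
  [0.039, -0.0045, 0, 0, 0, 0, -0.4],
  [0.039, -0.0045, 0, 0, 0, 0, -0.4],
])

```text
time_s: 12.8
ee_pos: [0.4845, -0.1083, 0.1546]
eef_rot: [3.141, -0.0, 1.339]
force: [1.4, -0.2, -3.7]
grip_width: 0.0426
grip_force: 50.0
```

>>> jog_arm([
  [0.039, -0.0045, 0, 0, 0, 0, -0.4],
  [0.039, -0.0045, 0, 0, 0, 0, -0.4],
  [0.039, -0.0045, 0, 0, 0, 0, -0.4],
  [0.039, -0.0045, 0, 0, 0, 0, -0.4],
  [0.039, -0.0045, 0, 0, 0, 0, -0.4],
])

```text
time_s: 13.3
ee_pos: [0.5074, 0.0867, 0.1546]
eef_rot: [3.142, -0.0, 1.339]
force: [0.4, -0.8, -2.9]
grip_width: 0.0427
grip_force: 50.0
```

>>> jog_arm([
  [0.039, -0.0045, 0, 0, 0, 0, -0.4],
  [0.039, -0.0045, 0, 0, 0, 0, -0.4],
  [0.039, -0.0045, 0, 0, 0, 0, -0.4],
  [0.039, -0.0045, 0, 0, 0, 0, -0.4],
  [0.039, -0.0045, 0, 0, 0, 0, -0.4],
])

```text
time_s: 13.8
ee_pos: [0.5303, 0.2816, 0.1545]
eef_rot: [-3.141, -0.0, 1.339]
force: [1.6, -0.1, -3.2]
grip_width: 0.0427
grip_force: 50.0
```

>>> jog_arm([
  [0.039, -0.0045, 0, 0, 0, 0, -0.4],
  [0.039, -0.0045, 0, 0, 0, 0, -0.4],
  [0, 0, 0, 0, 0, 0, -0.4],
  [0, 0, 0, 0, 0, 0, -0.4],
])

```text
time_s: 14.2
ee_pos: [0.5393, 0.3583, 0.1538]
eef_rot: [-3.141, 0.001, 1.34]
force: [-0.9, 0.1, -2.7]
grip_width: 0.0428
grip_force: 50.0
```

```bash
python3 go.py .540 .3572 .0264 1.340
```

```text
rz 0.0 shift at present yaw [-0.0009  0.001   0.1274] after turn [-0.0009  0.001   0.1274]
```

>>> jog_arm([
  [-0.001, 0.001, 0.03, 0, 0, 0, -0.4],
  [0, 0, 0.035, 0, 0, 0, -0.4],
  [0, 0, 0.03, 0, 0, 0, -0.4],
  [0, 0, 0.015, 0, 0, 0, -0.4],
  [0, 0, 0, 0, 0, 0, -0.4],
])

```text
time_s: 14.7
ee_pos: [0.5399, 0.3555, 0.0427]
eef_rot: [-3.139, 0.002, 1.338]
force: [0.5, 0.3, -4.0]
grip_width: 0.043
grip_force: 50.0
```

>>> jog_arm([
  [0, 0, 0.006, 0, 0, 0, -0.4],
  [0, 0, 0.005, 0, 0, 0, -0.4],
  [0, 0, 0.003, 0, 0, 0, -0.4],
  [0, 0, 0, 0, 0, 0, -0.4],
  [0, 0, 0, 0, 0, 0, -0.4],
])

```text
time_s: 15.2
ee_pos: [0.5407, 0.3568, 0.0306]
eef_rot: [3.141, -0.0, 1.339]
force: [-0.3, -1.2, -3.9]
grip_width: 0.0427
grip_force: 50.0
```

```bash
python3 go.py .540 .3572 .0264 1.340
```

```text
rz -0.001 shift at present yaw [ 0.0002 -0.0007  0.0042] after turn [ 0.0002 -0.0007  0.0042]
```

>>> jog_arm([
  [0, 0, 0.0015, 0, 0, 0, -0.4],
  [0, 0, 0.0015, 0, 0, 0, -0.4],
  [0, 0, 0, 0, 0, 0, -0.4],
])

```text
time_s: 15.5
ee_pos: [0.5404, 0.3567, 0.027]
eef_rot: [-3.141, 0.0, 1.339]
force: [-0.1, -0.3, -3.3]
grip_width: 0.0428
grip_force: 50.0
```

>>> jog_arm([
  [0, 0, 0.0008, 0, 0, 0, -0.4],
  [0, 0, 0, 0, 0, 0, -0.4],
])

```text
time_s: 15.7
ee_pos: [0.5405, 0.3567, 0.0265]
eef_rot: [3.142, -0.0, 1.339]
force: [-0.2, 0.1, -3.6]
grip_width: 0.0426
grip_force: 50.0
```

>>> jog_arm([
  [0, 0, 0.0005, 0, 0, 0, -0.4],
  [0, 0, 0, 0, 0, 0, -0.4],
])

```text
time_s: 15.9
ee_pos: [0.5406, 0.3568, 0.0264]
eef_rot: [3.141, -0.0, 1.339]
force: [-3.0, -1.5, 2.6]
grip_width: 0.0424
grip_force: 50.0
```

>>> jog_arm([
  [0, 0, 0, 0, 0, 0, 0.1],
  [0, 0, 0, 0, 0, 0, 0.4],
  [0, 0, 0, 0, 0, 0, 0.6],
  [0, 0, 0, 0, 0, 0, 0.7],
])

```text
time_s: 16.3
ee_pos: [0.5406, 0.3568, 0.0259]
eef_rot: [3.141, -0.0, 1.339]
force: [-0.5, 0.6, -0.6]
grip_width: 0.0713
grip_force: 0.0
```

>>> jog_arm([
  [0, 0, -0.02, 0, 0, 0, 0.7],
  [0, 0, -0.04, 0, 0, 0, 0.7],
  [0, 0, -0.04, 0, 0, 0, 0.7],
  [0, 0, -0.03, 0, 0, 0, 0.7],
  [0, 0, 0, 0, 0, 0, 0.7],
])

```text
time_s: 16.8
ee_pos: [0.542, 0.3576, 0.161]
eef_rot: [3.136, -0.005, 1.339]
force: [-0.1, 0.2, -0.0]
grip_width: 0.0798
grip_force: 0.0
```

```bash
python3 - <<'E'
from h import *
np.set_printoptions(precision=4,suppress=True)
f=np.load("w1.npz"); m=(f["K"],f["R"],f["t"])
w=np.radians(116.6)
for k,p in(("purple",[(142,322),(185,313),(198,372),(162,382)]),("green",[(46,225),(87,223),(84,278),(70,286),(46,282)]),("sq",[(225,215),(287,235),(265,278),(218,262)])):
    c=plane("wrist",np.float64(p)*.64,.02,m)[:,:2]-[.4447,-.0827]
    print(k,np.c_[c@[np.cos(w),np.sin(w)],c@[np.sin(w),-np.cos(w)]])
E
python3 go.py .4447 -.0827 .012 2.035
```

```text
purple [[ 0.0489 -0.1073]
 [-0.0105 -0.0985]
 [-0.0153 -0.1679]
 [ 0.0362 -0.1811]]
green [[ 0.1817  0.0182]
 [ 0.112   0.0128]
 [ 0.1269 -0.0514]
 [ 0.1523 -0.0598]
 [ 0.1946 -0.0523]]
sq [[-0.07    0.0038]
 [-0.1356 -0.0213]
 [-0.1087 -0.0643]
 [-0.0576 -0.0447]]
rz -0.696 shift at present yaw [-0.4509  0.0065  0.149 ] after turn [-0.3501 -0.2841  0.149 ]
```

Clearances around the cork are fine, so I'm moving there.

>>> jog_arm([
  [-0.04, 0.0005, 0, 0, 0, 0, 0.7],
  [-0.04, 0.0005, 0, 0, 0, 0, 0.7],
  [-0.04, 0.0005, 0, 0, 0, 0, 0.7],
  [-0.04, 0.0005, 0, 0, 0, 0, 0.7],
  [-0.04, 0.0005, 0, 0, 0, 0, 0.7],
])

```text
time_s: 17.3
ee_pos: [0.4961, 0.16, 0.1551]
eef_rot: [-3.141, 0.0, 1.339]
force: [0.9, 0.2, 0.1]
grip_width: 0.0798
grip_force: 0.0
```

>>> jog_arm([
  [-0.04, 0.0005, 0, 0, 0, 0, 0.7],
  [-0.04, 0.0005, 0, 0, 0, 0, 0.7],
  [-0.04, 0.0005, 0, 0, 0, 0, 0.7],
  [-0.04, 0.0005, 0, 0, 0, 0, 0.7],
  [-0.04, 0.0005, 0, 0, 0, 0, 0.7],
])

```text
time_s: 17.8
ee_pos: [0.4525, -0.0351, 0.1553]
eef_rot: [-3.141, 0.0, 1.339]
force: [0.3, -1.0, 0.2]
grip_width: 0.0797
grip_force: 0.0
```

>>> jog_arm([
  [-0.04, 0.0005, 0, 0, 0, 0, 0.7],
  [-0.011, 0.0005, 0, 0, 0, 0, 0.7],
  [0, 0, 0, 0, 0, -0.139, 0.7],
  [0, 0, 0, 0, 0, -0.139, 0.7],
  [0, 0, 0, 0, 0, -0.139, 0.7],
])

```text
time_s: 18.3
ee_pos: [0.4426, -0.0832, 0.1554]
eef_rot: [-3.141, -0.0, 1.761]
force: [0.1, 0.1, -0.9]
grip_width: 0.0798
grip_force: 0.0
```

>>> jog_arm([
  [0, 0, 0, 0, 0, -0.139, 0.7],
  [0, 0, 0, 0, 0, -0.139, 0.7],
  [0, 0, 0.03, 0, 0, 0, 0.7],
  [0, 0, 0.03, 0, 0, 0, 0.7],
  [0, 0, 0, 0, 0, 0, 0.7],
])

```text
time_s: 18.8
ee_pos: [0.4408, -0.0826, 0.0927]
eef_rot: [-3.137, -0.004, 2.034]
force: [0.7, -1.0, -0.1]
grip_width: 0.0802
grip_force: 0.0
```

```bash
python3 - <<'E'
from h import *
mm=model("wrist"); im=ctrl.camera("wrist")[:,:,::-1]; cv2.imwrite("pics/w5.png",im); np.savez("w5.npz",K=mm[0],R=mm[1],t=mm[2])
E
python3 go.py .4447 -.0827 .012 2.035
```

```text
rz -0.001 shift at present yaw [-0.001   0.0026  0.0829] after turn [-0.001   0.0026  0.0829]
```

View pics/w5.png

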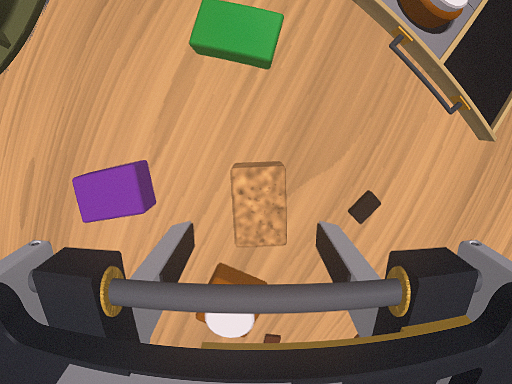

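The cork's top corners are at about (231,168), (285,166), (287,245) and (236,247), between the fingers.

```bash
python3 - <<'E'
from h import *
np.set_printoptions(precision=4,suppress=True)
f=np.load("w5.npz"); m=(f["K"],f["R"],f["t"])
c=plane("wrist",[(231,168),(285,166),(287,245),(236,247)],.036,m)[:,:2]; print(c.mean(0),np.linalg.norm(np.diff(c,axis=0),axis=1))
d=c[0]+c[1]-c[2]-c[3]; print(np.arctan2(d[1],d[0]))
k=plane("wrist",[(368,206)],.0,m)[0,:2]-c.mean(0);print("chip",k)
E
```

```text
[ 0.4428 -0.0788] [0.0436 0.0685 0.0442]
2.0798427113075886
chip [0.1012 0.041 ]
```

>>> jog_arm([
  [0.0023, 0.0026, 0.025, 0, 0, -0.025, 0.7],
  [0, 0, 0.025, 0, 0, 0, 0.7],
  [0, 0, 0.02, 0, 0, 0, 0.7],
  [0, 0, 0.0135, 0, 0, 0, 0.7],
  [0, 0, 0, 0, 0, 0, 0.2],
], squeeze=15)

```text
time_s: 19.35
ee_pos: [0.444, -0.0801, 0.0124]
eef_rot: [-3.141, -0.001, 2.059]
force: [0.0, -0.4, 0.5]
grip_width: 0.0749
grip_force: 0.0
```

>>> jog_arm([
  [0, 0, 0, 0, 0, 0, -0.3],
  [0, 0, 0, 0, 0, 0, -0.3],
  [0, 0, 0, 0, 0, 0, -0.3],
  [0, 0, 0, 0, 0, 0, -0.3],
  [0, 0, 0, 0, 0, 0, -0.3],
])

```text
time_s: 19.85
ee_pos: [0.4443, -0.0805, 0.0131]
eef_rot: [3.141, 0.001, 2.059]
force: [-1.6, 0.1, 7.5]
grip_width: 0.045
grip_force: 15.0
```

>>> jog_arm([
  [0, 0, 0, 0, 0, 0, -0.3],
  [0, 0, 0, 0, 0, 0, -0.3],
  [0, 0, 0, 0, 0, 0, -0.3],
])

```text
time_s: 20.15
ee_pos: [0.4443, -0.0804, 0.0131]
eef_rot: [3.141, 0.001, 2.059]
force: [-1.1, 1.0, 7.4]
grip_width: 0.0451
grip_force: 15.0
```

>>> jog_arm([
  [0, 0, -0.015, 0, 0, 0, -0.3],
  [0, 0, -0.035, 0, 0, 0, -0.3],
  [0, 0, -0.04, 0, 0, 0, -0.3],
  [0, 0, -0.04, 0, 0, 0, -0.3],
  [0, 0, -0.01, 0, 0, 0, -0.3],
])

```text
time_s: 20.65
ee_pos: [0.4453, -0.0807, 0.1565]
eef_rot: [3.137, 0.004, 2.059]
force: [0.2, -0.1, -0.5]
grip_width: 0.0447
grip_force: 15.0
```

>>> jog_arm([
  [0, 0, 0, 0, 0, 0.144, -0.3],
  [0, 0, 0, 0, 0, 0.144, -0.3],
  [0, 0, 0, 0, 0, 0.144, -0.3],
  [0, 0, 0, 0, 0, 0.144, -0.3],
  [0, 0, 0, 0, 0, 0.143, -0.3],
])

```text
time_s: 21.15
ee_pos: [0.4436, -0.0803, 0.1517]
eef_rot: [-3.141, -0.0, 1.334]
force: [0.1, -0.4, -0.8]
grip_width: 0.045
grip_force: 15.0
```

>>> jog_arm([
  [0.0395, -0.0007, 0, 0, 0, 0, -0.3],
  [0.0395, -0.0007, 0, 0, 0, 0, -0.3],
  [0.0395, -0.0007, 0, 0, 0, 0, -0.3],
  [0.0395, -0.0007, 0, 0, 0, 0, -0.3],
  [0.0395, -0.0007, 0, 0, 0, 0, -0.3],
])

```text
time_s: 21.65
ee_pos: [0.4856, 0.1143, 0.1517]
eef_rot: [-3.141, 0.0, 1.34]
force: [0.2, -0.1, -1.1]
grip_width: 0.0452
grip_force: 15.0
```

>>> jog_arm([
  [0.0395, -0.0007, 0, 0, 0, 0, -0.3],
  [0.0395, -0.0007, 0, 0, 0, 0, -0.3],
  [0.0395, -0.0007, 0, 0, 0, 0, -0.3],
  [0.0395, -0.0007, 0, 0, 0, 0, -0.3],
  [0, 0, 0, 0, 0, 0, -0.3],
])

```text
time_s: 22.15
ee_pos: [0.5189, 0.2706, 0.1511]
eef_rot: [-3.14, 0.0, 1.343]
force: [-0.3, -0.4, 0.5]
grip_width: 0.045
grip_force: 15.0
```

```bash
python3 - <<'E'
from h import *
mm=model("wrist"); im=ctrl.camera("wrist")[:,:,::-1]; cv2.imwrite("pics/w6.png",im); np.savez("w6.npz",K=mm[0],R=mm[1],t=mm[2])
E
python3 go.py .5195 .2672 .0251 1.340
```

```text
rz 0.002 shift at present yaw [-0.0012  0.0011  0.1259] after turn [-0.0012  0.0011  0.1259]
```

View pics/w6.png

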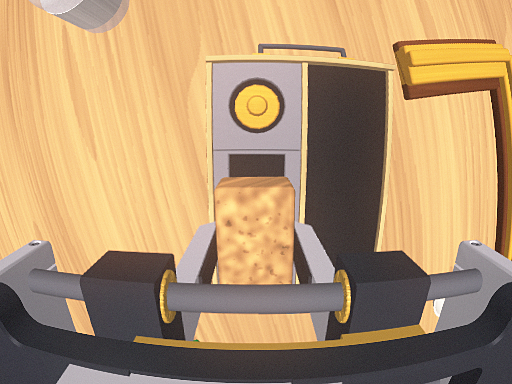

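The weight stands in the small pocket at (257,104) and the cork's far top edge is at row ~184. I'll check the cork's offset in the grip.

```bash
python3 - <<'E'
from h import *
np.set_printoptions(precision=4,suppress=True)
f=np.load("w6.npz"); m=(f["K"],f["R"],f["t"])
o=ctrl.get_obs(); w=o["eef_rot"][2]; p=o["ee_pos"]
c=plane("wrist",[(217,186),(255,187),(292,186)],.174,m)[:,:2]-p[:2]
print(np.c_[c@[np.cos(w),np.sin(w)],c@[np.sin(w),-np.cos(w)]], p,w)
E
```

```text
[[ 0.0389 -0.0216]
 [ 0.0383 -0.0009]
 [ 0.0389  0.0192]] [0.5187 0.2686 0.151 ] 1.342348890259736
```

>>> jog_arm([
  [-0.0035, 0.0015, 0.03, 0, 0, 0.002, -0.3],
  [0, 0, 0.035, 0, 0, 0, -0.3],
  [0, 0, 0.03, 0, 0, 0, -0.3],
  [0, 0, 0.014, 0, 0, 0, -0.3],
  [0, 0, 0, 0, 0, 0, -0.3],
])

```text
time_s: 22.7
ee_pos: [0.519, 0.2623, 0.0418]
eef_rot: [-3.139, 0.002, 1.337]
force: [-1.0, -0.1, -0.2]
grip_width: 0.0446
grip_force: 15.0
```

>>> jog_arm([
  [0, 0, 0.006, 0, 0, 0, -0.3],
  [0, 0, 0.005, 0, 0, 0, -0.3],
  [0, 0, 0.003, 0, 0, 0, -0.3],
  [0, 0, 0, 0, 0, 0, -0.3],
  [0, 0, 0, 0, 0, 0, -0.3],
])

```text
time_s: 23.2
ee_pos: [0.52, 0.2635, 0.0298]
eef_rot: [3.141, -0.0, 1.338]
force: [0.3, -0.4, -1.2]
grip_width: 0.0448
grip_force: 15.0
```

>>> jog_arm([
  [0, 0, 0.001, 0, 0, 0, -0.3],
  [0, 0, 0, 0, 0, 0, -0.3],
])

```text
time_s: 23.4
ee_pos: [0.5199, 0.2634, 0.0285]
eef_rot: [3.141, -0.0, 1.338]
force: [-0.6, 0.1, -0.7]
grip_width: 0.045
grip_force: 15.0
```

>>> jog_arm([
  [0, 0, 0.0015, 0, 0, 0, -0.3],
  [0, 0, 0.001, 0, 0, 0, -0.3],
  [0, 0, 0, 0, 0, 0, -0.3],
])

```text
time_s: 23.7
ee_pos: [0.5198, 0.2634, 0.0258]
eef_rot: [-3.141, 0.0, 1.338]
force: [0.4, 0.1, -1.0]
grip_width: 0.045
grip_force: 15.0
```

>>> jog_arm([
  [0, 0, 0.0007, 0, 0, 0, -0.3],
  [0, 0, 0, 0, 0, 0, -0.3],
])

```text
time_s: 23.9
ee_pos: [0.5199, 0.2634, 0.0252]
eef_rot: [3.142, -0.0, 1.338]
force: [-1.0, -0.3, -0.7]
grip_width: 0.0448
grip_force: 15.0
```

>>> jog_arm([
  [0, 0, 0.0005, 0, 0, 0, -0.3],
  [0, 0, 0, 0, 0, 0, -0.3],
])

```text
time_s: 24.1
ee_pos: [0.5199, 0.2635, 0.0252]
eef_rot: [3.141, -0.0, 1.338]
force: [-2.1, -0.8, 4.2]
grip_width: 0.045
grip_force: 15.0
```

>>> jog_arm([
  [0, 0, 0, 0, 0, 0, 0.1],
  [0, 0, 0, 0, 0, 0, 0.3],
  [0, 0, 0, 0, 0, 0, 0.6],
  [0, 0, 0, 0, 0, 0, 0.6],
])

```text
time_s: 24.5
ee_pos: [0.5199, 0.2634, 0.0247]
eef_rot: [-3.141, 0.0, 1.338]
force: [0.7, 0.4, -0.4]
grip_width: 0.0722
grip_force: 0.0
```

>>> jog_arm([
  [0, 0, -0.02, 0, 0, 0, 0.6],
  [0, 0, -0.04, 0, 0, 0, 0.6],
  [0, 0, -0.04, 0, 0, 0, 0.6],
  [0, 0, -0.03, 0, 0, 0, 0.4],
  [0, 0, 0, 0, 0, 0, 0.4],
])

```text
time_s: 25.0
ee_pos: [0.5214, 0.2641, 0.1592]
eef_rot: [3.136, -0.004, 1.338]
force: [-0.6, 0.8, -0.4]
grip_width: 0.0662
grip_force: 0.0
```

>>> jog_arm([
  [-0.0376, 0.0154, 0, 0, 0, 0, 0.4],
  [-0.0376, 0.0154, 0, 0, 0, 0, 0.4],
  [-0.0376, 0.0154, 0, 0, 0, 0, 0.4],
  [-0.0376, 0.0154, 0, 0, 0, 0, 0.4],
  [-0.0376, 0.0154, 0, 0, 0, 0, 0.4],
])

```text
time_s: 25.5
ee_pos: [0.5511, 0.0611, 0.1539]
eef_rot: [-3.141, 0.0, 1.338]
force: [1.0, 1.0, -0.2]
grip_width: 0.0659
grip_force: 0.0
```

>>> jog_arm([
  [-0.0376, 0.0154, 0, 0, 0, 0, 0.4],
  [-0.0376, 0.0154, 0, 0, 0, 0, 0.4],
  [-0.0376, 0.0154, 0, 0, 0, 0, 0.4],
  [-0.0376, 0.0154, 0, 0, 0, 0, 0.4],
  [-0.0376, 0.0154, 0, 0, 0, 0, 0.4],
])

```text
time_s: 26.0
ee_pos: [0.5826, -0.1397, 0.1537]
eef_rot: [-3.14, -0.0, 1.338]
force: [0.8, -0.1, -0.3]
grip_width: 0.066
grip_force: 0.0
```

>>> jog_arm([
  [-0.0376, 0.0154, 0, 0, 0, 0, 0.4],
  [-0.0376, 0.0154, 0, 0, 0, 0, 0.4],
  [-0.0376, 0.0154, 0, 0, 0, 0, 0.4],
  [-0.0376, 0.0154, 0, 0, 0, 0, 0.4],
  [-0.0376, 0.0154, 0, 0, 0, 0, 0.4],
])

```text
time_s: 26.5
ee_pos: [0.6142, -0.3403, 0.1535]
eef_rot: [-3.14, -0.0, 1.338]
force: [0.9, 0.4, 0.8]
grip_width: 0.0659
grip_force: 0.0
```

>>> jog_arm([
  [0, 0, 0.025, 0, 0, -0.1, 0.4],
  [0, 0, 0.025, 0, 0, -0.1, 0.4],
  [0, 0, 0, 0, 0, 0, 0.4],
  [0, 0, 0, 0, 0, 0, 0.4],
])

```text
time_s: 26.9
ee_pos: [0.6143, -0.3385, 0.1046]
eef_rot: [-3.141, -0.0, 1.535]
force: [-0.2, 0.4, 0.5]
grip_width: 0.0658
grip_force: 0.0
```

```bash
python3 - <<'E'
from h import *
mm=model("wrist"); im=ctrl.camera("wrist")[:,:,::-1]; cv2.imwrite("pics/w7.png",im); np.savez("w7.npz",K=mm[0],R=mm[1],t=mm[2])
E
python3 go.py .6151 -.3379 .004 1.54
```

```text
rz -0.005 shift at present yaw [0.0008 0.0003 0.1018] after turn [0.0008 0.0003 0.1018]
```

View pics/w7.png

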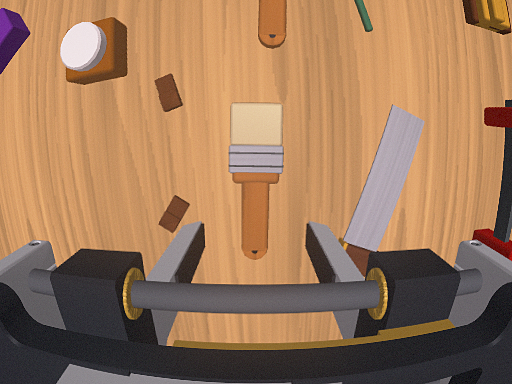

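The brush is straight ahead and aligned: tip corners at (231,103) and (282,103), handle end at (255,259), chip clear at (175,213).

```bash
python3 - <<'E'
from h import *
np.set_printoptions(precision=4,suppress=True)
f=np.load("w7.npz"); m=(f["K"],f["R"],f["t"])
o=ctrl.get_obs(); w=o["eef_rot"][2]; p=o["ee_pos"]
c=plane("wrist",[(231,103),(282,103),(255,259),(232,182),(279,181),(175,213)],.010,m)[:,:2]; d=c-p[:2]
print(c); print(np.c_[d@[np.cos(w),np.sin(w)],d@[np.sin(w),-np.cos(w)]],p,w)
E
```

```text
[[ 0.5951 -0.2472]
 [ 0.6417 -0.2488]
 [ 0.6114 -0.4014]
 [ 0.5926 -0.321 ]
 [ 0.637  -0.3217]
 [ 0.534  -0.3498]]
[[ 0.0908 -0.0229]
 [ 0.0908  0.0237]
 [-0.0628 -0.0012]
 [ 0.0169 -0.0228]
 [ 0.0178  0.0216]
 [-0.0139 -0.0804]] [ 0.6148 -0.3387  0.1058] 1.535279098567171
```

>>> jog_arm([
  [0.002, 0, 0.025, 0, 0, 0, 0.4],
  [0, 0, 0.03, 0, 0, 0, 0.4],
  [0, 0, 0.025, 0, 0, 0, 0.4],
  [0, 0, 0.01, 0, 0, 0, 0.4],
  [0, 0, 0, 0, 0, 0, 0.4],
], squeeze=15)

```text
time_s: 27.45
ee_pos: [0.6145, -0.3365, 0.0147]
eef_rot: [-3.141, -0.0, 1.537]
force: [0.4, -0.2, 0.8]
grip_width: 0.066
grip_force: 0.0
```

>>> jog_arm([
  [0, 0, 0.006, 0, 0, 0, 0.2],
  [0, 0, 0.003, 0, 0, 0, 0],
  [0, 0, 0, 0, 0, 0, 0],
])

```text
time_s: 27.75
ee_pos: [0.6147, -0.3368, 0.0062]
eef_rot: [3.141, 0.0, 1.538]
force: [0.2, 0.3, -1.1]
grip_width: 0.0477
grip_force: 0.0
```

>>> jog_arm([
  [0, 0, 0.002, 0, 0, 0, -0.2],
  [0, 0, 0, 0, 0, 0, -0.5],
  [0, 0, 0, 0, 0, 0, -0.7],
  [0, 0, 0, 0, 0, 0, -0.7],
  [0, 0, 0, 0, 0, 0, -0.7],
])

```text
time_s: 28.25
ee_pos: [0.6145, -0.3368, 0.0039]
eef_rot: [3.141, 0.0, 1.538]
force: [-0.4, 0.8, 1.4]
grip_width: 0.0259
grip_force: 15.0
```

>>> jog_arm([
  [0, 0, 0, 0, 0, 0, -0.7],
  [0, 0, 0, 0, 0, 0, -0.7],
  [0, 0, 0, 0, 0, 0, -0.7],
  [0, 0, 0, 0, 0, 0, -0.7],
])

```text
time_s: 28.65
ee_pos: [0.6145, -0.3368, 0.0039]
eef_rot: [3.141, 0.0, 1.538]
force: [-0.1, 0.3, 2.4]
grip_width: 0.0258
grip_force: 15.0
```

>>> jog_arm([
  [0, 0, -0.01, 0, 0, 0, -0.7],
  [0, 0, -0.03, 0, 0, 0, -0.7],
  [0, 0, -0.04, 0, 0, 0, -0.7],
  [0, 0, -0.03, 0, 0, 0.099, -0.7],
  [0, 0, -0.02, 0, 0, 0.099, -0.7],
])

```text
time_s: 29.15
ee_pos: [0.615, -0.337, 0.1373]
eef_rot: [3.139, 0.001, 1.336]
force: [-0.1, 0.1, -1.4]
grip_width: 0.0256
grip_force: 15.0
```

>>> jog_arm([
  [0.0369, -0.0088, 0, 0, 0, 0, -0.7],
  [0.0369, -0.0088, 0, 0, 0, 0, -0.7],
  [0.0369, -0.0088, 0, 0, 0, 0, -0.7],
  [0.0369, -0.0088, 0, 0, 0, 0, -0.7],
  [0.0369, -0.0088, 0, 0, 0, 0, -0.7],
])

```text
time_s: 29.65
ee_pos: [0.6137, -0.1455, 0.1344]
eef_rot: [3.141, -0.0, 1.34]
force: [-0.8, 0.7, -0.4]
grip_width: 0.0258
grip_force: 15.0
```

>>> jog_arm([
  [0.0369, -0.0088, 0, 0, 0, 0, -0.7],
  [0.0369, -0.0088, 0, 0, 0, 0, -0.7],
  [0.0369, -0.0088, 0, 0, 0, 0, -0.7],
  [0.0369, -0.0088, 0, 0, 0, 0, -0.7],
  [0.0369, -0.0088, 0, 0, 0, 0, -0.7],
])

```text
time_s: 30.15
ee_pos: [0.6131, 0.0442, 0.1345]
eef_rot: [3.141, -0.0, 1.34]
force: [1.2, 0.2, -1.4]
grip_width: 0.026
grip_force: 15.0
```

>>> jog_arm([
  [0.0369, -0.0088, 0, 0, 0, 0, -0.7],
  [0.0369, -0.0088, 0, 0, 0, 0, -0.7],
  [0.0369, -0.0088, 0, 0, 0, 0, -0.7],
  [0.0369, -0.0088, 0, 0, 0, 0, -0.7],
  [0.0369, -0.0088, 0, 0, 0, 0, -0.7],
])

```text
time_s: 30.65
ee_pos: [0.6125, 0.2339, 0.1345]
eef_rot: [3.141, -0.0, 1.34]
force: [1.1, -0.3, -0.9]
grip_width: 0.0257
grip_force: 15.0
```

>>> jog_arm([
  [0, 0, 0, 0, 0, 0, -0.7],
  [0, 0, 0, 0, 0, 0, -0.7],
])

```text
time_s: 30.85
ee_pos: [0.6125, 0.2329, 0.134]
eef_rot: [3.142, 0.0, 1.341]
force: [0.9, -0.1, -0.1]
grip_width: 0.0258
grip_force: 15.0
```

```bash
python3 - <<'E'
from h import *
mm=model("wrist"); im=ctrl.camera("wrist")[:,:,::-1]; cv2.imwrite("pics/w8.png",im); np.savez("w8.npz",K=mm[0],R=mm[1],t=mm[2])
E
python3 go.py .6130 .2328 .0159 1.34
```

```text
rz -0.0 shift at present yaw [9.000e-04 1.000e-04 1.181e-01] after turn [9.000e-04 1.000e-04 1.181e-01]
```

View pics/w8.png

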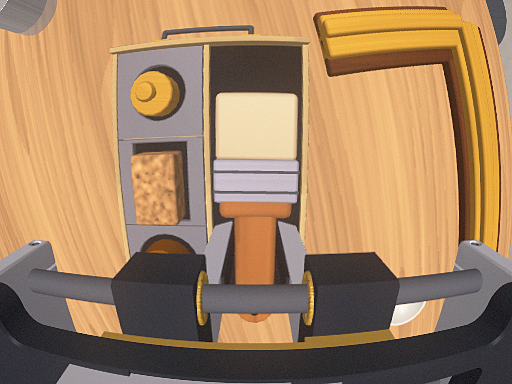

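The brush at (256,145) is centred over and parallel to the lane, with the cork seated at (158,188) and the weight at (155,93). I'll set it down.

>>> jog_arm([
  [0.0005, 0, 0.03, 0, 0, 0, -0.7],
  [0, 0, 0.03, 0, 0, 0, -0.7],
  [0, 0, 0.03, 0, 0, 0, -0.7],
  [0, 0, 0.015, 0, 0, 0, -0.7],
  [0, 0, 0, 0, 0, 0, -0.7],
])

```text
time_s: 31.4
ee_pos: [0.6121, 0.2316, 0.0271]
eef_rot: [-3.139, 0.002, 1.339]
force: [0.3, -0.1, -1.0]
grip_width: 0.0261
grip_force: 15.0
```

>>> jog_arm([
  [0, 0, 0.005, 0, 0, 0, -0.7],
  [0, 0, 0.003, 0, 0, 0, -0.7],
  [0, 0, 0.001, 0, 0, 0, -0.7],
  [0, 0, 0, 0, 0, 0, -0.7],
  [0, 0, 0, 0, 0, 0, -0.7],
])

```text
time_s: 31.9
ee_pos: [0.613, 0.2329, 0.0202]
eef_rot: [3.141, -0.0, 1.34]
force: [0.6, -0.3, -0.2]
grip_width: 0.0257
grip_force: 15.0
```

>>> jog_arm([
  [0, 0, 0.001, 0, 0, 0, -0.7],
  [0, 0, 0.001, 0, 0, 0, -0.7],
  [0, 0, 0, 0, 0, 0, -0.7],
])

```text
time_s: 32.2
ee_pos: [0.6127, 0.2328, 0.0176]
eef_rot: [-3.141, 0.0, 1.34]
force: [-0.2, 0.7, -1.0]
grip_width: 0.0258
grip_force: 15.0
```

>>> jog_arm([
  [0, 0, 0.001, 0, 0, 0, -0.7],
  [0, 0, 0, 0, 0, 0, -0.7],
])

```text
time_s: 32.4
ee_pos: [0.6128, 0.2328, 0.0166]
eef_rot: [-3.141, 0.0, 1.34]
force: [0.1, -0.6, -0.1]
grip_width: 0.0257
grip_force: 15.0
```

>>> jog_arm([
  [0, 0, 0.0006, 0, 0, 0, -0.7],
  [0, 0, 0, 0, 0, 0, -0.7],
])

```text
time_s: 32.6
ee_pos: [0.6128, 0.2328, 0.0161]
eef_rot: [-3.142, 0.0, 1.34]
force: [-0.6, -0.0, -1.2]
grip_width: 0.0256
grip_force: 15.0
```

>>> jog_arm([
  [0, 0, 0.0004, 0, 0, 0, -0.7],
  [0, 0, 0, 0, 0, 0, -0.7],
])

```text
time_s: 32.8
ee_pos: [0.6129, 0.2328, 0.0159]
eef_rot: [3.141, -0.0, 1.34]
force: [-1.4, 0.6, 0.3]
grip_width: 0.0259
grip_force: 15.0
```

>>> jog_arm([
  [0, 0, 0, 0, 0, 0, -0.3],
  [0, 0, 0, 0, 0, 0, -0.1],
  [0, 0, 0, 0, 0, 0, 0],
  [0, 0, 0, 0, 0, 0, 0],
  [0, 0, 0, 0, 0, 0, 0],
])

```text
time_s: 33.3
ee_pos: [0.6128, 0.2328, 0.0157]
eef_rot: [-3.142, 0.0, 1.34]
force: [0.4, 0.0, -0.4]
grip_width: 0.047
grip_force: 0.0
```

>>> jog_arm([
  [0, 0, -0.01, 0, 0, 0, 0],
  [0, 0, -0.03, 0, 0, 0, 0],
  [0, 0, -0.04, 0, 0, 0, 0],
  [0, 0, -0.05, 0, 0, 0, 0],
  [0, 0, -0.05, 0, 0, 0, 0],
])

```text
time_s: 33.8
ee_pos: [0.6124, 0.2326, 0.1984]
eef_rot: [3.141, -0.0, 1.34]
force: [0.6, 0.5, -0.6]
grip_width: 0.047
grip_force: 0.0
```

>>> jog_arm([
  [-0.04, 0, 0, 0, 0, 0, 0],
  [-0.04, 0, 0, 0, 0, 0, 0],
  [-0.04, 0, 0, 0, 0, 0, 0],
  [0, 0, 0, 0, 0, 0, 0],
  [0, 0, 0, 0, 0, 0, 0],
])

```text
time_s: 34.3
ee_pos: [0.5855, 0.1156, 0.1968]
eef_rot: [3.141, -0.001, 1.339]
force: [0.0, 0.9, 0.1]
grip_width: 0.047
grip_force: 0.0
```

```bash
python3 - <<'E'
from h import *
np.set_printoptions(precision=4,suppress=True)
mm=model("wrist"); a=ctrl.camera("wrist")[:,:,::-1]; np.savez("w9.npz",K=mm[0],R=mm[1],t=mm[2]); b=ctrl.camera("side")[:,:,::-1]
cv2.imwrite("pics/w9.png",a)
cv2.imwrite("pics/f9.png",np.hstack([cv2.resize(b[215:384,50:270],(440,338),interpolation=cv2.INTER_CUBIC),a[:338,80:440]]))
E
```

```text
(no output)
```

View pics/f9.png

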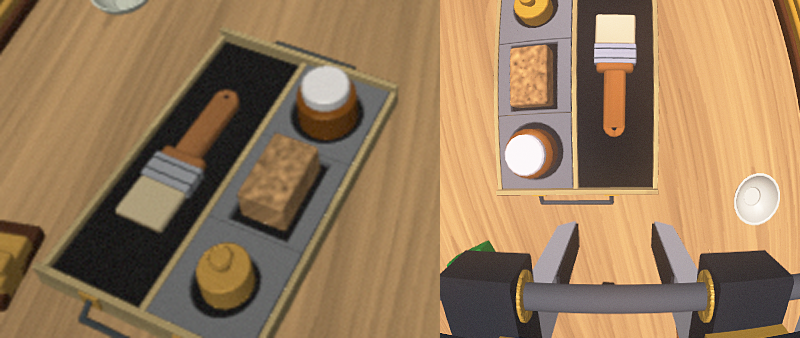

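All four pieces are seated: jar, cork and weight in their pockets with dark gaps all round, and the brush flat and centred in the lane. The gripper is clear of everything.

```bash
python3 -c "
from station import ctrl
print(ctrl.hand_in())"
```

```text
the job is handed in; nothing more can be done
None
```

The job is handed in: the round jar, brass weight and cork block are in their pockets, the flat brush lies flat in the lane, and the square jar and round-headed brush were left where they were (about 34 s of the 112 s used).

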